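# Put the finished chopstick bundles away by length

### The arm

A 6-joint arm with a two-finger parallel gripper is mounted at the origin on the work surface. World frame = base frame: x ahead of the robot, y to its left, z up, the work surface at z = 0. Lengths are in mm, angles in rad, forces in N, time in s.
With the tool pointing down it reaches from about 350 to 775 mm from the base axis. Payload 7.3 kg.
Tool frame: the origin (TCP) lies at the very end of the fingers, on their centre line; the grasp point (between the pads) lies 19 mm behind it; x points along the fingers, z is the direction in which the jaws open and shut, and the axes are right-handed (so a half turn about x gives the same grasp; the last joint's range is limited). The gripper opens to 92 mm and grips with 3 to 60 N. Pads are 19 mm wide; open, the fingers measure 130 mm over their backs; the gripper's body (75 mm by 190 mm) begins 47 mm behind the grasp point.
Start: joints at [-0.146, 0.342, 1.524, -0, 1.275, -0.146], TCP at [525.019, 0.019, 226.741] pointing down, gripper open.
Joint ranges: [-2.53, 2.53], [-0.77, 2.02], [0.04, 2.7], [-1, 4.14], [0.28, 2.66], [-3.11, 3.11]. Speed limits (rad/s): [2.57, 2.57, 3.14, 3.14, 3.14, 3.14].

### API

Orientations are given as [roll, pitch, yaw] about the fixed x, y, z axes, in that order (R = Rz(yaw) Ry(pitch) Rx(roll)).
In Python, from plant import * gives the robot as it stands.
- The arm moves only by the shell command python3 -m creep 'ROWS'. ROWS is JSON, a list of rows, each an object of numbers: "tx", "ty", "tz": the shift along the tool's x, y, z in cm; "wx", "wy", "wz": the turn, a rotation vector about the tool's x, y, z in rad; "gripper": the closure, from -1 (fully open) to 1 (shut). A call has 1 to 8 rows; each row is the pose to reach, as a shift and turn from the pose commanded when the call began, along the tool's axes at that moment; what a row does not reach only later rows make up. A row lasts 1/12 s, in which the tool goes at most 41.7 mm and 7.16 degrees, less where a joint would pass 70% of its speed; a pose out of reach is approached as far as the arm can. A call with a gripper value outside its range is refused whole. The fingers move at their own pace and stop on an object; the grip force is fixed at half the most. Time passes only in rows, so rows that repeat a pose let the fingers close. It gives the time, the measured TCP pose, the force and the opening at its end, in the units of the state.
- get_obs(): the state, without advancing time (a new reading comes with each control period).
- capture(name): name is "scene" or "side" or "wrist"; returns a dict with "frame" (420x560x3 uint8, red, green, blue), "z_map" (420x560 float32, mm along the optical axis (not along the pixel's ray), 0 where there is no reading), "vertical_fov" (degrees; the focal length in pixels is half the picture's height over the tangent of half this angle, whatever the lens; pixels are square), "cx", "cy" (the principal point, pixels), "xyz" and "rotation" of the camera in the world. Camera axes: x right, y down, z forward; pixel columns grow to the right and rows downward; lengths in mm; the calibration is good to about 2 mm. A picture is of the moment at which its call begins.
- close_job(): hands the job in, once; it reports no verdict.
The state is a dict: "time": time; "joint_positions": joint angles; "dq": joint speeds; "tau": joint torques, N m; "tool_pos": TCP position; "tcp_rot": TCP orientation; "contact_force": force on the tool from outside, world axes, zero at the start; "moment": the same for the moment, N m; "grip_width": finger opening in mm.
Only numpy, scipy, OpenCV 4.12 (cv2) and the standard library are available. Lean on these libraries where they do the work, as an engineer would, in place of code of your own. Each camera call takes 0.05 s, during which the arm holds its last target.

### The job

Four of the bundles on the bench are finished chopsticks, tapered from butt to tip and each of a different length. Put each of these away flat in the wooden tray cut to its length (the shortest bundle in the shortest tray and so on; either way round), laying it down rather than dropping it. Leave the bundle of straight, untapered blanks and the roll of tape where they are.

Things in the scene. Friction and masses are not known exactly. Their poses are not given: they have to be found in the camera images.
- chopsticks_child_mid (a point): Shortest finished bundle: 12 pale tapered sticks tied as one solid piece 160 mm long, about 58 g, lying flat; butt end 32 wide, 24 high, tip end 16 wide, 12 high. White paper band round the middle (44 mm long, 26 wide, 20 high, parallel sides): grasp here, across the sticks. Point: centre of the band and of the length, 10 mm above the underside. x to the butts, z up.
- chopsticks_small_mid (a point): Second shortest finished bundle: 12 pale tapered sticks tied as one solid piece 190 mm long, about 68 g, lying flat; butt end 32 wide, 24 high, tip end 16 wide, 12 high. White paper band round the middle (44 mm long, 26 wide, 20 high, parallel sides): grasp here, across the sticks. Point: centre of the band and of the length, 10 mm above the underside. x to the butts, z up.
- chopsticks_medium_mid (a point): Second longest finished bundle: 12 pale tapered sticks tied as one solid piece 220 mm long, about 79 g, lying flat; butt end 32 wide, 24 high, tip end 16 wide, 12 high. White paper band round the middle (44 mm long, 26 wide, 20 high, parallel sides): grasp here, across the sticks. Point: centre of the band and of the length, 10 mm above the underside. x to the butts, z up.
- chopsticks_large_mid (a point): Longest finished bundle: 12 pale tapered sticks tied as one solid piece 250 mm long, about 90 g, lying flat; butt end 32 wide, 24 high, tip end 16 wide, 12 high. White paper band round the middle (44 mm long, 26 wide, 20 high, parallel sides): grasp here, across the sticks. Point: centre of the band and of the length, 10 mm above the underside. x to the butts, z up.
- tray_child_floor (a point): Shortest tray, fixed, for the 160 mm bundle: shallow open wooden tray, inside 180 x 52 mm, outside 192 x 64 mm; floor 5 mm thick, walls 21 mm above the bench. Both long walls are cut away to the floor over the middle 90 mm (room for fingers). Point: centre of the inner floor, on its upper face (5 mm above the bench). x along the tray, brass card holder at its -x end; z up.
- tray_small_floor (a point): Second shortest tray, fixed, for the 190 mm bundle: shallow open wooden tray, inside 210 x 52 mm, outside 222 x 64 mm; floor 5 mm thick, walls 21 mm above the bench. Both long walls are cut away to the floor over the middle 90 mm (room for fingers). Point: centre of the inner floor, on its upper face (5 mm above the bench). x along the tray, brass card holder at its -x end; z up.
- tray_medium_floor (a point): Second longest tray, fixed, for the 220 mm bundle: shallow open wooden tray, inside 240 x 52 mm, outside 252 x 64 mm; floor 5 mm thick, walls 21 mm above the bench. Both long walls are cut away to the floor over the middle 90 mm (room for fingers). Point: centre of the inner floor, on its upper face (5 mm above the bench). x along the tray, brass card holder at its -x end; z up.
- tray_large_floor (a point): Longest tray, fixed, for the 250 mm bundle: shallow open wooden tray, inside 270 x 52 mm, outside 282 x 64 mm; floor 5 mm thick, walls 21 mm above the bench. Both long walls are cut away to the floor over the middle 90 mm (room for fingers). Point: centre of the inner floor, on its upper face (5 mm above the bench). x along the tray, brass card holder at its -x end; z up.
- blanks_mid (a point): Bundle of unfinished blanks, left alone: 12 straight square pale sticks with a white paper band, 220 mm long, 36 mm wide and 27 mm high from end to end (not tapered), about 160 g. The point is its centre, 13.5 mm above the underside; x along the sticks, z up.
- tape_roll_mid (a point): Roll of brown packing tape lying flat, to be left alone: a ring of 100 mm outer and 80 mm inner diameter, 48 mm high. The point is its centre, 24 mm above the bench.
Not all that is in view belongs to the job. What is shaped like the part that bears chopsticks_child_mid but green or purple is not meant.

How it is judged:
By the outcome, as a careful person would: the job done as asked, in the order asked, and still so for the second after the job is handed in, with the robot touching nothing.
It also fails if it takes over 104 s, if anything falls off the work surface, if the arm or the gripper's body presses on something with over 40 N, if the wrist force passes 120 N, or if a joint passes its speed limit or range.

## Working session

There is one attempt and no reset: what is moved stays moved. The work goes in short steps, Python scripts to look and compute and a shell command to move; the robot and the scene stay as the last step left them, time stands still between calls to the robot, and variables do not carry over. Pictures are saved under pics/ and viewed, and the job is handed in when it is done.

```bash
ls; mkdir -p pics; python3 - <<'E'
from plant import *
import cv2,pickle
o=get_obs();print({k:o[k] for k in('time','tool_pos','tcp_rot','grip_width','contact_force')})
for n in("scene","side","wrist"):
    c=capture(n);pickle.dump(c,open(f'{n}0.pkl','wb'));cv2.imwrite(f'pics/{n}0.png',c['frame'][:,:,::-1])
    print(n,c['vertical_fov'],c['cx'],c['cy'],c['xyz'],c['rotation'],(c['z_map']>0).mean())
E
```

```text
pics
{'time': 0.0, 'tool_pos': array([5.24604815e+02, 5.99164153e-02, 2.26057716e+02]), 'tcp_rot': array([3.00226672, 1.56929807, 3.00223745]), 'grip_width': 91.82822748732721, 'contact_force': array([-0.64108414, -0.20878887, -0.46147396])}
scene 44.53869244172475 274.6288408307719 211.09404479978397 [1385.27909758  -26.42238525  961.07434814] [-2.40070085  0.01232508  1.6272105 ] 0.995829081632653
side 42.48149350989049 285.2483711254326 204.70894022347503 [-362.53325548  932.27860659  904.5975368 ] [-2.12652468  0.00623204 -2.40655938] 0.9942389455782313
wrist 61.19148242377061 278.98497003543946 204.6265688264178 [523.83658663  66.96885111 384.37425098] [ 2.88924232e+00  7.22051058e-04 -4.42118662e-04] 0.9879294217687075
```

View pics/scene0.png

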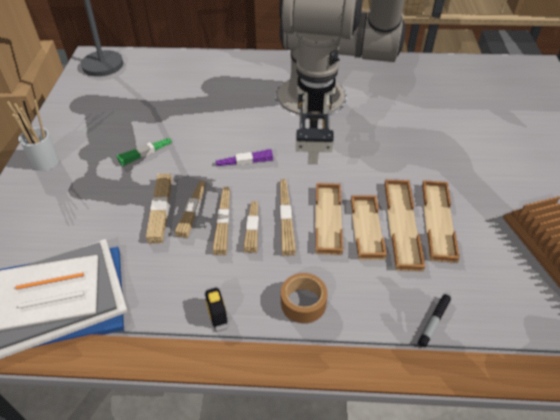

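View pics/side0.png

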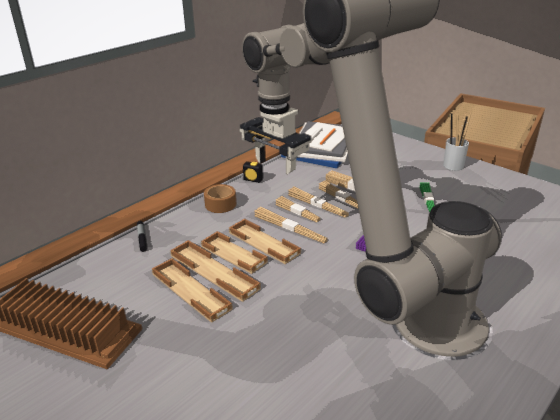

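View pics/wrist0.png

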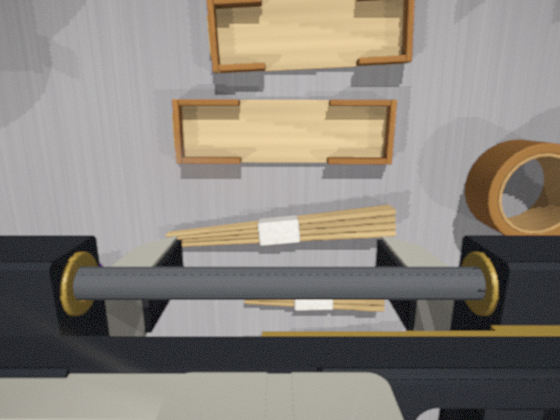

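The scene view shows five bundles (columns about 160, 191, 222, 252 and 287, rows near 210) and four trays (columns 329 to 440). The green and purple pens, tape at (304,298) and tape measure are to be left alone. I'll rectify this view to mm.

```bash
cat > h.py <<'E'
import numpy as np,cv2,pickle
from scipy.spatial.transform import Rotation as R
def KRt(c):
    h=c['frame'].shape[0];f=h/2/np.tan(np.radians(c['vertical_fov'])/2)
    K=np.array([[f,0,c['cx']],[0,f,c['cy']],[0,0,1]])
    return K,R.from_euler('xyz',c['rotation']).as_matrix(),np.array(c['xyz'],float)
def plane(c,uv,z):
    K,Rm,t=KRt(c);uv=np.atleast_2d(uv).astype(float)
    d=(Rm@np.linalg.inv(K)@np.c_[uv,np.ones(len(uv))].T).T
    return t+d*((z-t[2])/d[:,2])[:,None]
def proj(c,P):
    K,Rm,t=KRt(c);p=(K@Rm.T@(np.atleast_2d(P)-t).T).T
    return p[:,:2]/p[:,2:]
def cloud(c):
    K,Rm,t=KRt(c);h,w=c['z_map'].shape;v,u=np.mgrid[:h,:w]
    r=np.stack([(u-K[0,2])/K[0,0],(v-K[1,2])/K[1,1],np.ones((h,w))],-1)*c['z_map'][...,None]
    return r@Rm.T+t
def rect(c,x0,x1,y0,y1,z,s):
    # image: col=(y-y0)*s,row=(x-x0)*s
    P=np.array([[x0,y0,z],[x0,y1,z],[x1,y1,z],[x1,y0,z]],float)
    src=proj(c,P).astype(np.float32);dst=np.array([[0,0],[(y1-y0)*s,0],[(y1-y0)*s,(x1-x0)*s],[0,(x1-x0)*s]],np.float32)
    return cv2.warpPerspective(c['frame'],cv2.getPerspectiveTransform(src,dst),(int((y1-y0)*s),int((x1-x0)*s)),flags=cv2.INTER_CUBIC)
E
python3 - <<'E'
from h import *
c=pickle.load(open('scene0.pkl','rb'))
im=rect(c,300,650,-420,40,10,1.7);cv2.imwrite('pics/rL.png',im[:,:,::-1])
im=rect(c,300,650,-60,400,10,1.7);cv2.imwrite('pics/rR.png',im[:,:,::-1])
X=cloud(c)
for u,v in[(160,207),(191,208),(222,220),(252,226),(287,217),(329,220),(368,228),(404,225),(440,222),(100,200),(304,298)]:print(u,v,X[v,u].round(1))
E
```

```text
160 207 [ 529.3 -373.8   24.1]
191 208 [ 524.6 -296.9   19.1]
222 220 [ 557.9 -214.7   15.5]
252 226 [ 576.3 -138.8   18.3]
287 217 [542.2 -55.1  17.2]
329 220 [530.9  49.6  -1.4]
368 228 [556.3 144.2   2.7]
404 225 [543.6 232.8   3.9]
440 222 [527.7 323.2   1.6]
100 200 [ 489.6 -544.8   -0. ]
304 298 [764.8  -8.8   1.7]
```

View pics/rL.png

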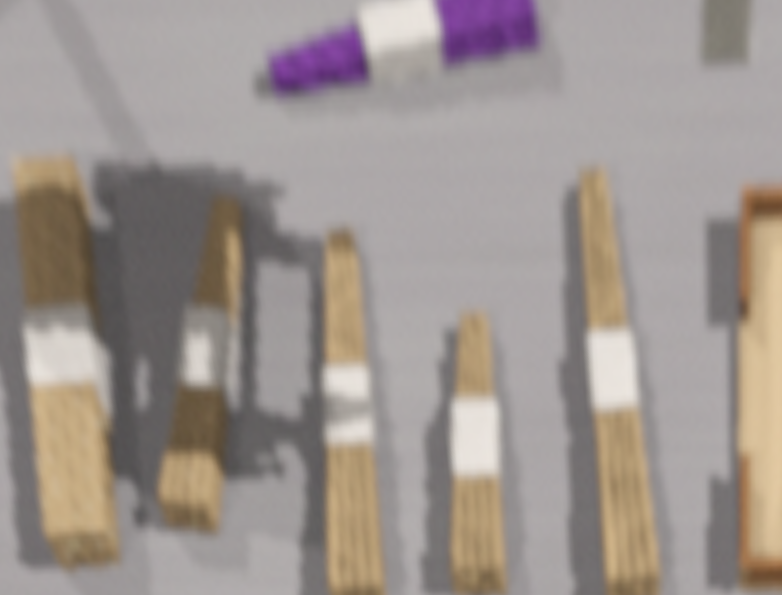

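View pics/rR.png

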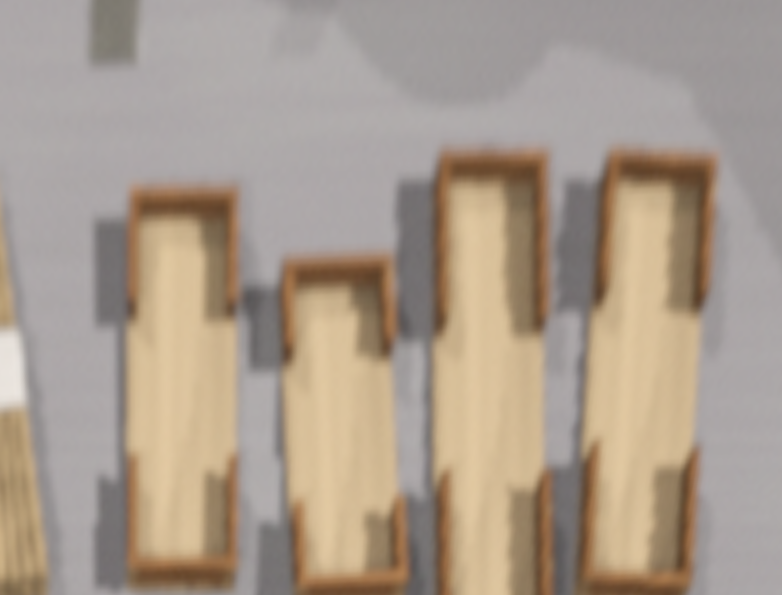

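```bash
cat > meas.py <<'E'
from h import *
def bundles(c,box,minA=150,dbg=None):
    hsv=cv2.cvtColor(c['frame'],cv2.COLOR_RGB2HSV);X=cloud(c)
    H,S,V=[hsv[...,i].astype(int) for i in range(3)]
    x0,x1,y0,y1=box
    G=plane(c,np.stack(np.meshgrid(np.arange(560),np.arange(420)),-1).reshape(-1,2),10).reshape(420,560,3)
    reg=(G[...,0]>x0)&(G[...,0]<x1)&(G[...,1]>y0)&(G[...,1]<y1)
    m=(reg&(X[...,2]>6)&(X[...,2]<45)&~((H>35)&(S>80))).astype(np.uint8)
    n,l,st,ce=cv2.connectedComponentsWithStats(m,connectivity=4)
    for i in range(1,n):
        if st[i,4]<minA:continue
        mm=l==i
        cs,_=cv2.findContours(mm.astype(np.uint8),cv2.RETR_EXTERNAL,cv2.CHAIN_APPROX_NONE)
        P=X[mm];(ctr,wh,a)=cv2.minAreaRect(P[:,:2].astype(np.float32))
        band=mm&(S<45)&(V>120)
        b=X[band]
        p=P[:,:2]-P[:,:2].mean(0);w,vv=np.linalg.eigh(p.T@p);d=vv[:,1]*np.sign(vv[0,1])
        s=p@d;e=p@np.array([-d[1],d[0]])
        q=np.linspace(s.min(),s.max(),9)
        wd=[round(float(np.ptp(e[(s>=q[k])&(s<q[k+1])])),0) for k in range(8)]
        zz=[round(float(np.percentile(P[:,2][(s>=q[k])&(s<q[k+1])],90)),0) for k in range(8)]
        print('comp',st[i,:5],'rect ctr',np.round(ctr,1),np.round(wh,0),'yaw(deg)',np.degrees(np.arctan2(d[1],d[0])).round(1),'len',np.ptp(s).round(0))
        print('   widths',wd,'z',zz,'band',len(b),(b.min(0)/2+b.max(0)/2).round(1) if len(b) else '', np.median(b,0).round(1) if len(b) else '')
E
python3 - <<'E'
from meas import *
c=pickle.load(open('scene0.pkl','rb'))
print('bundles');bundles(c,(330,720,-430,-20))
print('trays');bundles(c,(330,720,0,410),60)
E
```

```text
bundles
comp [ 146  174   26   69 1100] rect ctr [ 518.2 -380.1] [227.  39.] yaw(deg) 4.9 len 227.0
   widths [36.0, 37.0, 37.0, 39.0, 38.0, 37.0, 36.0, 37.0] z [27.0, 27.0, 27.0, 28.0, 28.0, 28.0, 28.0, 26.0] band 215 [ 519.6 -382.6   18.5] [ 517.5 -377.8   25.6]
comp [280 179  16  77 774] rect ctr [526.4 -58.4] [251.  31.] yaw(deg) 5.7 len 251.0
   widths [17.0, 19.0, 19.0, 26.0, 25.0, 27.0, 29.0, 31.0] z [13.0, 15.0, 16.0, 20.0, 20.0, 20.0, 22.0, 23.0] band 148 [476.6 -62.2  17.2] [524.1 -60.2  17.8]
comp [175 181  30  57 605] rect ctr [ 512.7 -301. ] [ 33. 193.] yaw(deg) -6.2 len 193.0
   widths [16.0, 21.0, 22.0, 27.0, 26.0, 29.0, 29.0, 33.0] z [13.0, 15.0, 15.0, 20.0, 20.0, 21.0, 22.0, 23.0] band 152 [ 510.1 -297.8   15.2] [ 512.1 -296.3   17.8]
comp [212 187  17  68 707] rect ctr [ 547.9 -213.1] [221.  32.] yaw(deg) 3.0 len 221.0
   widths [16.0, 19.0, 22.0, 26.0, 26.0, 27.0, 31.0, 32.0] z [13.0, 15.0, 16.0, 20.0, 20.0, 21.0, 22.0, 23.0] band 155 [ 545.5 -215.1   14.3] [ 544.4 -214.4   17.7]
comp [243 201  15  51 528] rect ctr [ 566.2 -142.7] [162.  31.] yaw(deg) 1.3 len 162.0
[... 1277 characters left out ...]
642.7  77.7   6.4]
comp [427 230  33  32 351] rect ctr [611.1 313.4] [65. 83.] yaw(deg) -13.8 len 92.0
   widths [6.0, 66.0, 65.0, 65.0, 66.0, 67.0, 68.0, 62.0] z [21.0, 21.0, 21.0, 22.0, 21.0, 21.0, 20.0, 21.0] band 2 [651.9 343.   12. ] [651.9 343.   12. ]
comp [392 234  33  37 400] rect ctr [632.4 229.3] [101.  65.] yaw(deg) -3.5 len 105.0
   widths [63.0, 64.0, 66.0, 64.0, 64.0, 65.0, 64.0, 65.0] z [21.0, 22.0, 20.0, 21.0, 21.0, 21.0, 21.0, 21.0] band 1 [677.5 262.3   6.9] [677.5 262.3   6.9]
comp [356 238  31  21 271] rect ctr [627.2 144.3] [55. 65.] yaw(deg) -88.7 len 65.0
   widths [54.0, 9.0, 20.0, 11.0, 10.0, 9.0, 49.0, 55.0] z [21.0, 21.0, 21.0, 20.0, 22.0, 20.0, 20.0, 21.0] band 0
```

```bash
python3 - <<'E'
from h import *
c=pickle.load(open('scene0.pkl','rb'));X=cloud(c)
f=(X[...,2]>15)&(X[...,2]<26)&(X[...,0]>370)&(X[...,0]<720)&(X[...,1]>0)&(X[...,1]<370)
Q=X[f]
for y0,y1 in((5,90),(100,188),(190,270),(275,365)):
    # y split at slanted lines not needed; check bounds
    P=Q[(Q[:,1]>y0)&(Q[:,1]<y1)]
    lo=P[:,0].min();hi=P[:,0].max()
    r=cv2.minAreaRect(P[:,:2].astype(np.float32));box=cv2.boxPoints(r)
    print(np.round(r[0],1),np.round(r[1],1),round(r[2],1),lo.round(),hi.round(),P[:,1].min().round(),P[:,1].max().round())
# band via refined: white pixels with z>15 inside each bundle, within 24mm of centre
hsv=cv2.cvtColor(c['frame'],cv2.COLOR_RGB2HSV).astype(int)
for n,x,y,yaw in(('child',566,-141.5,1.3),('small',512.5,-299,-6.2),('med',547,-213.7,3),('large',525.5,-59.3,5.7)):
    a=np.radians(yaw);d=np.array([np.cos(a),np.sin(a)]);e=np.array([-d[1],d[0]])
    p=X[...,:2]-[x,y];s=p@d;t=p@e
    b=(abs(s)<40)&(abs(t)<20)&(X[...,2]>17)&(X[...,2]<24)&(hsv[...,1]<60)
    sb,tb=s[b],t[b]
    body=(abs(s)<140)&(abs(t)<22)&(X[...,2]>9)&(X[...,2]<28)
    A=np.polyfit(s[body],t[body],1)
    # midpoints of edges per slice
    mids=[];ss=[]
    for q in np.arange(-120,121,10):
        k=body&(abs(s-q)<6)
        if k.sum()>15: mids.append((t[k].min()+t[k].max())/2);ss.append(q)
    B=np.polyfit(ss,mids,1)
    print(n,'band s',sb.min().round(1),sb.max().round(1),'t',tb.min().round(1),tb.max().round(1),'body s',s[body].min().round(1),s[body].max().round(1),'fit',np.degrees(A[0]).round(2),A[1].round(2),np.degrees(B[0]).round(2),B[1].round(2))
E
```

```text
[530.9  47.4] [225.8  62.7] 0.1 418.0 644.0 16.0 79.0
[555.1 140.6] [197.3  64.5] 2.8 456.0 654.0 105.0 177.0
[539.6 228.5] [287.1  65.6] 0.5 396.0 683.0 195.0 262.0
[524.1 318.5] [ 65.1 257.1] 86.6 396.0 654.0 279.0 358.0
child band s -23.1 21.6 t -11.4 14.3 body s -81.1 81.3 fit 0.22 1.29 -0.29 1.08
small band s -23.6 23.5 t -11.9 14.3 body s -95.5 96.8 fit -0.01 1.93 -0.27 1.25
med band s -21.2 22.9 t -14.1 11.3 body s -109.8 111.3 fit 0.02 -0.84 -0.31 -1.34
large band s -27.2 22.4 t -13.4 12.2 body s -124.4 126.5 fit 0.01 -0.76 0.0 -0.52
```

Everything agrees with the sizes given. Bundles (butts to +x):

| Bundle | x, y (mm) | Yaw (deg) |
|---|---|---|
| Child | 566, -140 | 1 |
| Small | 513, -298 | -6.4 |
| Medium | 547, -215 | 2.8 |
| Large | 526, -60 | 5.7 |

Trays:

| Tray | x, y (mm) | Yaw (deg) |
|---|---|---|
| Small | 531, 47 | 0 |
| Child | 555, 141 | 2.8 |
| Large | 540, 228.5 | 0.5 |
| Medium | 524, 318.5 | -3.4 |

I'll start with the large bundle.

```bash
cat > go.py <<'E'
import sys
from plant import *
from h import *
x,y,z,yaw=map(float,sys.argv[1:5]);a=np.radians(yaw)
o=get_obs();Rm=R.from_euler('xyz',o['tcp_rot']).as_matrix()
D=np.array([[0,np.cos(a),np.sin(a)],[0,np.sin(a),-np.cos(a)],[-1,0,0]])
print('t',round(o['time'],2),'pos',np.round(o['tool_pos'],1),'width',round(o['grip_width'],1),'F',np.round(o['contact_force'],1))
print('cm',np.round(Rm.T@(np.array([x,y,z])-o['tool_pos'])/10,2),'rot',np.round(R.from_matrix(Rm.T@D).as_rotvec(),3),'q6',round(o['joint_positions'][5],2))
E
python3 go.py 525.8 -59.9 80 5.7
```

```text
t 0.15 pos [5.247e+02 1.000e-01 2.262e+02] width 91.7 F [-0.4 -0.7 -0.6]
cm [14.62 -6.    0.13] rot [ 1.471e+00 -1.000e-03  1.000e-03] q6 -0.15
```

```bash
python3 -m creep '[{"tx":11,"ty":-6,"tz":0.1,"wx":1.471,"gripper":0.04},{"tx":11,"ty":-6,"tz":0.1,"wx":1.471,"gripper":0.04},{"tx":11,"ty":-6,"tz":0.1,"wx":1.471,"gripper":0.04},{"tx":11,"ty":-6,"tz":0.1,"wx":1.471,"gripper":0.04},{"tx":11,"ty":-6,"tz":0.1,"wx":1.471,"gripper":0.04},{"tx":11,"ty":-6,"tz":0.1,"wx":1.471,"gripper":0.04},{"tx":11,"ty":-6,"tz":0.1,"wx":1.471,"gripper":0.04},{"tx":11,"ty":-6,"tz":0.1,"wx":1.471,"gripper":0.04}]'; python3 go.py 525.8 -59.9 60 5.7
```

```text
t 0.15 pos [5.247e+02 1.000e-01 2.262e+02] width 91.7 F [-0.4 -0.7 -0.6]
cm [16.62 -6.    0.13] rot [ 1.471e+00 -1.000e-03  1.000e-03] q6 -0.15validation failed for argument at $[0]...
```

```bash
python3 -m creep '[{"tx":11,"ty":-6,"tz":0.1,"wx":1.471,"wy":0,"wz":0,"gripper":0.04},{"tx":11,"ty":-6,"tz":0.1,"wx":1.471,"wy":0,"wz":0,"gripper":0.04},{"tx":11,"ty":-6,"tz":0.1,"wx":1.471,"wy":0,"wz":0,"gripper":0.04},{"tx":11,"ty":-6,"tz":0.1,"wx":1.471,"wy":0,"wz":0,"gripper":0.04},{"tx":11,"ty":-6,"tz":0.1,"wx":1.471,"wy":0,"wz":0,"gripper":0.04},{"tx":11,"ty":-6,"tz":0.1,"wx":1.471,"wy":0,"wz":0,"gripper":0.04},{"tx":11,"ty":-6,"tz":0.1,"wx":1.471,"wy":0,"wz":0,"gripper":0.04},{"tx":11,"ty":-6,"tz":0.1,"wx":1.471,"wy":0,"wz":0,"gripper":0.04}]'; python3 go.py 525.8 -59.9 60 5.7
```

```text
time: 0.82
tool_pos: [525.8, -60.0, 116.3]
tcp_rot: [-2.397, 1.57, 2.879]
contact_force: [0.2, -0.1, 0.9]
grip_width: 45.3
t 0.82 pos [525.8 -60.  116.3] width 45.3 F [ 0.2 -0.1  0.9]
cm [ 5.63  0.01 -0.01] rot [ 0.465 -0.     0.001] q6 0.75
```

```bash
python3 -m creep '[{"tx":3,"ty":0,"tz":0,"wx":0.465,"wy":0,"wz":0,"gripper":0.04},{"tx":5,"ty":0,"tz":0,"wx":0.465,"wy":0,"wz":0,"gripper":0.04},{"tx":6,"ty":0,"tz":0,"wx":0.465,"wy":0,"wz":0,"gripper":0.04},{"tx":7,"ty":0,"tz":0,"wx":0.465,"wy":0,"wz":0,"gripper":0.04},{"tx":7,"ty":0,"tz":0,"wx":0.465,"wy":0,"wz":0,"gripper":0.04},{"tx":7,"ty":0,"tz":0,"wx":0.465,"wy":0,"wz":0,"gripper":0.04}]'; python3 go.py 525.8 -59.9 4 5.7
python3 - <<'E'
from plant import *
import cv2
c=capture('wrist');cv2.imwrite('pics/w1.png',c['frame'][:,:,::-1])
E
```

```text
time: 1.32
tool_pos: [525.7, -59.9, 46.3]
tcp_rot: [-1.96, 1.569, 2.861]
contact_force: [-0.6, -0.2, -0.3]
grip_width: 44.1
t 1.32 pos [525.7 -59.9  46.3] width 44.1 F [-0.6 -0.2 -0.3]
cm [4.23 0.02 0.01] rot [ 0.009 -0.001  0.001] q6 1.2
```

View pics/w1.png

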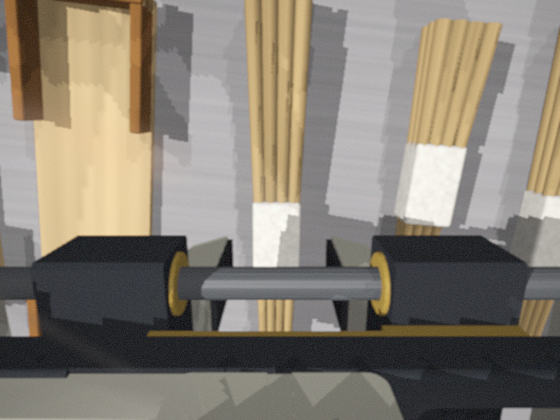

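The wrist view shows the band (column about 277) centred between the fingers (232 to 327). Descending to grasp.

```bash
python3 -m creep '[{"tx":2.5,"ty":0,"tz":0,"wx":0.009,"wy":0,"wz":0,"gripper":0.04},{"tx":4.2,"ty":0,"tz":0,"wx":0.009,"wy":0,"wz":0,"gripper":0.04},{"tx":4.2,"ty":0,"tz":0,"wx":0.009,"wy":0,"wz":0,"gripper":1},{"tx":4.2,"ty":0,"tz":0,"wx":0.009,"wy":0,"wz":0,"gripper":1},{"tx":4.2,"ty":0,"tz":0,"wx":0.009,"wy":0,"wz":0,"gripper":1},{"tx":4.2,"ty":0,"tz":0,"wx":0.009,"wy":0,"wz":0,"gripper":1},{"tx":4.2,"ty":0,"tz":0,"wx":0.009,"wy":0,"wz":0,"gripper":1},{"tx":4.2,"ty":0,"tz":0,"wx":0.009,"wy":0,"wz":0,"gripper":1}]'; python3 go.py 525.8 -59.9 4 5.7
```

```text
time: 2.03
tool_pos: [527.0, -60.2, 6.1]
tcp_rot: [1.22, 1.568, -0.254]
contact_force: [-0.4, 0.0, 6.6]
grip_width: 25.7
t 2.03 pos [527.  -60.2   6.1] width 25.7 F [-0.4  0.   6.6]
cm [ 0.21 -0.12 -0.04] rot [-0.002  0.001 -0.003] q6 1.22
```

```bash
python3 -m creep '[{"tx":-2,"ty":0,"tz":0,"wx":0,"wy":0,"wz":0,"gripper":1},{"tx":-5,"ty":0,"tz":0,"wx":0,"wy":0,"wz":0,"gripper":1},{"tx":-8,"ty":0,"tz":0,"wx":0,"wy":0,"wz":0,"gripper":1},{"tx":-8,"ty":0,"tz":0,"wx":0,"wy":0,"wz":0,"gripper":1}]'; python3 go.py 539.6 228.5 84 0.5
```

```text
time: 2.37
tool_pos: [529.3, -60.8, 90.3]
tcp_rot: [1.219, 1.561, -0.255]
contact_force: [1.1, -0.2, -0.0]
grip_width: 25.7
t 2.37 pos [529.3 -60.8  90.3] width 25.7 F [ 1.1 -0.2 -0. ]
cm [  0.57   3.82 -28.69] rot [ 0.088  0.003 -0.01 ] q6 1.22
```

```bash
python3 -m creep '[{"tx":0,"ty":3.8,"tz":-28.7,"wx":0.09,"wy":0,"wz":0,"gripper":1},{"tx":0,"ty":3.8,"tz":-28.7,"wx":0.09,"wy":0,"wz":0,"gripper":1},{"tx":0,"ty":3.8,"tz":-28.7,"wx":0.09,"wy":0,"wz":0,"gripper":1},{"tx":0,"ty":3.8,"tz":-28.7,"wx":0.09,"wy":0,"wz":0,"gripper":1},{"tx":0,"ty":3.8,"tz":-28.7,"wx":0.09,"wy":0,"wz":0,"gripper":1},{"tx":0,"ty":3.8,"tz":-28.7,"wx":0.09,"wy":0,"wz":0,"gripper":1},{"tx":0,"ty":3.8,"tz":-28.7,"wx":0.09,"wy":0,"wz":0,"gripper":1},{"tx":0,"ty":3.8,"tz":-28.7,"wx":0.09,"wy":0,"wz":0,"gripper":1}]'; python3 go.py 539.6 228.5 40 0.5
```

```text
time: 3.03
tool_pos: [535.5, 236.0, 84.6]
tcp_rot: [2.647, 1.568, 1.089]
contact_force: [0.3, -0.6, -1.4]
grip_width: 25.4
t 3.03 pos [535.5 236.   84.6] width 25.4 F [ 0.3 -0.6 -1.4]
cm [4.46 0.4  0.77] rot [ 0.004 -0.003 -0.001] q6 1.84
```

```bash
python3 -m creep '[{"tx":0,"ty":0,"tz":0,"wx":0,"wy":0,"wz":0,"gripper":1},{"tx":0,"ty":0,"tz":0,"wx":0,"wy":0,"wz":0,"gripper":1},{"tx":0,"ty":0,"tz":0,"wx":0,"wy":0,"wz":0,"gripper":1}]'; python3 go.py 539.6 228.5 40 0.5
python3 - <<'E'
from plant import *
import cv2,pickle
c=capture('scene');pickle.dump(c,open('s2.pkl','wb'));cv2.imwrite('pics/s2.png',c['frame'][:,:,::-1])
E
python3 go.py 539.6 228.5 40 0.5
```

```text
time: 3.28
tool_pos: [536.0, 228.1, 84.5]
tcp_rot: [-0.899, 1.57, -2.464]
contact_force: [0.7, 0.8, -0.5]
grip_width: 25.6
t 3.28 pos [536.  228.1  84.5] width 25.6 F [ 0.7  0.8 -0.5]
cm [ 4.45  0.36 -0.04] rot [-0.003  0.     0.001] q6 1.84
t 3.33 pos [536.2 227.9  84.6] width 25.9 F [-0.3  0.3 -0.2]
cm [ 4.46  0.35 -0.06] rot [-0.004  0.     0.   ] q6 1.84
```

View pics/s2.png

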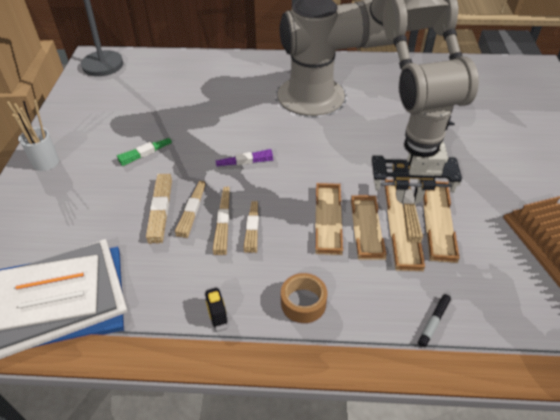

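The bundle is held over the large tray at about (405,215), aligned with it. Lowering slowly.

```bash
python3 -m creep '[{"tx":2,"ty":0.35,"tz":-0.05,"wx":0,"wy":0,"wz":0,"gripper":1},{"tx":4,"ty":0.35,"tz":-0.05,"wx":0,"wy":0,"wz":0,"gripper":1},{"tx":5.5,"ty":0.35,"tz":-0.05,"wx":0,"wy":0,"wz":0,"gripper":1},{"tx":6.5,"ty":0.35,"tz":-0.05,"wx":0,"wy":0,"wz":0,"gripper":1},{"tx":7,"ty":0.35,"tz":-0.05,"wx":0,"wy":0,"wz":0,"gripper":1},{"tx":7.2,"ty":0.35,"tz":-0.05,"wx":0,"wy":0,"wz":0,"gripper":1},{"tx":7.2,"ty":0.35,"tz":-0.05,"wx":0,"wy":0,"wz":0,"gripper":1}]'; python3 go.py 539.6 228.5 11 0.5
```

```text
time: 3.92
tool_pos: [539.9, 229.5, 12.9]
tcp_rot: [1.665, 1.571, 0.1]
contact_force: [0.5, 0.3, -0.4]
grip_width: 25.8
t 3.92 pos [539.9 229.5  12.9] width 25.8 F [ 0.5  0.3 -0.4]
cm [ 0.19 -0.03  0.1 ] rot [-0.003 -0.    -0.   ] q6 1.84
```

```bash
python3 -m creep '[{"tx":0.1,"ty":0,"tz":0,"wx":0,"wy":0,"wz":0,"gripper":1},{"tx":0.2,"ty":0,"tz":0,"wx":0,"wy":0,"wz":0,"gripper":1},{"tx":0.25,"ty":0,"tz":0,"wx":0,"wy":0,"wz":0,"gripper":1},{"tx":0.25,"ty":0,"tz":0,"wx":0,"wy":0,"wz":0,"gripper":1}]'; python3 go.py 539.6 228.5 11 0.5
```

```text
time: 4.25
tool_pos: [540.1, 230.0, 11.1]
tcp_rot: [1.722, 1.569, 0.158]
contact_force: [-1.7, -0.7, 3.7]
grip_width: 25.8
t 4.25 pos [540.1 230.   11.1] width 25.8 F [-1.7 -0.7  3.7]
cm [ 0.01 -0.05  0.15] rot [-0.002 -0.    -0.002] q6 1.84
```

Contact at 3.7 N. Releasing and lifting.

```bash
python3 -m creep '[{"tx":0,"ty":0,"tz":0,"wx":0,"wy":0,"wz":0,"gripper":0.1},{"tx":0,"ty":0,"tz":0,"wx":0,"wy":0,"wz":0,"gripper":0.1},{"tx":0,"ty":0,"tz":0,"wx":0,"wy":0,"wz":0,"gripper":0.04},{"tx":0,"ty":0,"tz":0,"wx":0,"wy":0,"wz":0,"gripper":0.04},{"tx":-3,"ty":0,"tz":0,"wx":0,"wy":0,"wz":0,"gripper":0.04},{"tx":-7,"ty":0,"tz":0,"wx":0,"wy":0,"wz":0,"gripper":0.04},{"tx":-7,"ty":0,"tz":0,"wx":0,"wy":0,"wz":0,"gripper":0.04}]'; python3 go.py 566 -140.4 80 1.2
```

```text
time: 4.83
tool_pos: [543.5, 231.1, 86.9]
tcp_rot: [1.839, 1.559, 0.275]
contact_force: [2.7, 1.1, 1.2]
grip_width: 44.1
t 4.83 pos [543.5 231.1  86.9] width 44.1 F [2.7 1.1 1.2]
cm [ 0.6   1.99 37.16] rot [-0.014 -0.003 -0.011] q6 1.84
```

```bash
python3 -m creep '[{"tx":0,"ty":2,"tz":37,"wx":-0.014,"wy":0,"wz":0,"gripper":0.04},{"tx":0,"ty":2,"tz":37,"wx":-0.014,"wy":0,"wz":0,"gripper":0.04},{"tx":0,"ty":2,"tz":37,"wx":-0.014,"wy":0,"wz":0,"gripper":0.04},{"tx":0,"ty":2,"tz":37,"wx":-0.014,"wy":0,"wz":0,"gripper":0.04},{"tx":0,"ty":2,"tz":37,"wx":-0.014,"wy":0,"wz":0,"gripper":0.04},{"tx":0,"ty":2,"tz":37,"wx":-0.014,"wy":0,"wz":0,"gripper":0.04},{"tx":0,"ty":2,"tz":37,"wx":-0.014,"wy":0,"wz":0,"gripper":0.04},{"tx":0,"ty":2,"tz":37,"wx":-0.014,"wy":0,"wz":0,"gripper":0.04}]' >/dev/null; python3 -m creep '[{"tx":0,"ty":0.2,"tz":4,"wx":0,"wy":0,"wz":0,"gripper":0.04},{"tx":0,"ty":0.2,"tz":4,"wx":0,"wy":0,"wz":0,"gripper":0.04},{"tx":0,"ty":0.2,"tz":4,"wx":0,"wy":0,"wz":0,"gripper":0.04},{"tx":0,"ty":0.2,"tz":4,"wx":0,"wy":0,"wz":0,"gripper":0.04}]'; python3 go.py 566 -140.4 5.5 1.2
python3 - <<'E'
from plant import *
import cv2,pickle
c=capture('scene');pickle.dump(c,open('s3.pkl','wb'));cv2.imwrite('pics/s3.png',c['frame'][:,:,::-1])
E
python3 go.py 566 -140.4 5.5 1.2
```

```text
time: 5.83
tool_pos: [562.4, -142.5, 80.0]
tcp_rot: [-2.515, 1.57, 2.218]
contact_force: [-0.3, 0.2, 0.6]
grip_width: 44.0
t 5.83 pos [ 562.4 -142.5   80. ] width 44.0 F [-0.3  0.2  0.6]
cm [ 7.45  0.37 -0.2 ] rot [-0.001 -0.001  0.   ] q6 1.17
t 5.88 pos [ 562.5 -141.8   80. ] width 43.9 F [-0.8  0.6  0.3]
cm [ 7.45  0.36 -0.12] rot [ 0.    -0.001  0.   ] q6 1.17
```

View pics/s3.png

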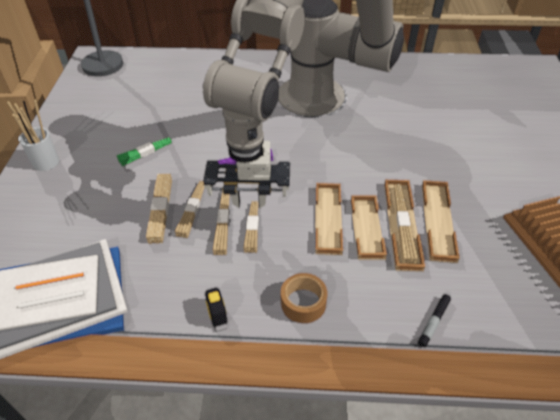

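The large bundle lies in its tray (404,222), and the gripper is over the child bundle (252,225). Grasping it.

```bash
python3 -m creep '[{"tx":2,"ty":0.36,"tz":-0.14,"wx":0,"wy":0,"wz":0,"gripper":0.04},{"tx":4.5,"ty":0.36,"tz":-0.14,"wx":0,"wy":0,"wz":0,"gripper":0.04},{"tx":6.5,"ty":0.36,"tz":-0.14,"wx":0,"wy":0,"wz":0,"gripper":0.04},{"tx":7.4,"ty":0.36,"tz":-0.14,"wx":0,"wy":0,"wz":0,"gripper":0.04},{"tx":7.4,"ty":0.36,"tz":-0.14,"wx":0,"wy":0,"wz":0,"gripper":0.04},{"tx":7.4,"ty":0.36,"tz":-0.14,"wx":0,"wy":0,"wz":0,"gripper":1},{"tx":7.4,"ty":0.36,"tz":-0.14,"wx":0,"wy":0,"wz":0,"gripper":1},{"tx":7.4,"ty":0.36,"tz":-0.14,"wx":0,"wy":0,"wz":0,"gripper":1}]';  python3 -m creep '[{"tx":0,"ty":0,"tz":0,"wx":0,"wy":0,"wz":0,"gripper":1},{"tx":0,"ty":0,"tz":0,"wx":0,"wy":0,"wz":0,"gripper":1},{"tx":0,"ty":0,"tz":0,"wx":0,"wy":0,"wz":0,"gripper":1}]'; python3 go.py 566 -140.4 80 1.2
```

```text
time: 6.55
tool_pos: [567.2, -141.4, 7.7]
tcp_rot: [1.193, 1.568, -0.357]
contact_force: [-0.1, -0.1, -0.0]
grip_width: 28.7
time: 6.8
tool_pos: [567.2, -141.4, 7.6]
tcp_rot: [1.322, 1.568, -0.228]
contact_force: [-0.1, 2.3, 5.2]
grip_width: 25.8
t 6.8 pos [ 567.2 -141.4    7.6] width 25.8 F [-0.1  2.3  5.2]
cm [-7.24 -0.09 -0.1 ] rot [-0.     0.001 -0.002] q6 1.17
```

```bash
python3 -m creep '[{"tx":-2,"ty":0,"tz":0,"wx":0,"wy":0,"wz":0,"gripper":1},{"tx":-5,"ty":0,"tz":0,"wx":0,"wy":0,"wz":0,"gripper":1},{"tx":-7.5,"ty":-0.3,"tz":-1,"wx":0,"wy":0,"wz":0,"gripper":1},{"tx":-7.5,"ty":-1,"tz":-28.1,"wx":-0.028,"wy":0,"wz":0,"gripper":1},{"tx":-7.5,"ty":-1,"tz":-28.1,"wx":-0.028,"wy":0,"wz":0,"gripper":1},{"tx":-7.5,"ty":-1,"tz":-28.1,"wx":-0.028,"wy":0,"wz":0,"gripper":1},{"tx":-7.5,"ty":-1,"tz":-28.1,"wx":-0.028,"wy":0,"wz":0,"gripper":1},{"tx":-7.5,"ty":-1,"tz":-28.1,"wx":-0.028,"wy":0,"wz":0,"gripper":1}]';python3 go.py 555.1 140.6 80 2.8
```

```text
time: 7.47
tool_pos: [553.0, 78.3, 81.6]
tcp_rot: [1.317, 1.57, -0.205]
contact_force: [1.3, -0.1, -0.4]
grip_width: 25.7
t 7.47 pos [553.   78.3  81.6] width 25.7 F [ 1.3 -0.1 -0.4]
cm [ 0.16  0.51 -6.21] rot [-0.001  0.    -0.001] q6 1.53
```

```bash
python3 -m creep '[{"tx":0,"ty":0.5,"tz":-6.5,"wx":0,"wy":0,"wz":0,"gripper":1},{"tx":0,"ty":0.5,"tz":-6.5,"wx":0,"wy":0,"wz":0,"gripper":1},{"tx":0,"ty":0.5,"tz":-6.5,"wx":0,"wy":0,"wz":0,"gripper":1},{"tx":0,"ty":0.5,"tz":-6.5,"wx":0,"wy":0,"wz":0,"gripper":1},{"tx":0,"ty":0.5,"tz":-6.5,"wx":0,"wy":0,"wz":0,"gripper":1},{"tx":0,"ty":0.5,"tz":-6.5,"wx":0,"wy":0,"wz":0,"gripper":1}]';python3 go.py 555.1 140.6 14 2.8
```

```text
time: 7.97
tool_pos: [555.3, 140.5, 81.2]
tcp_rot: [-0.291, 1.57, -1.815]
contact_force: [-0.1, 0.3, -1.0]
grip_width: 25.5
t 7.97 pos [555.3 140.5  81.2] width 25.5 F [-0.1  0.3 -1. ]
cm [ 6.72 -0.01 -0.01] rot [-0.002  0.     0.   ] q6 1.64
```

```bash
python3 -m creep '[{"tx":2,"ty":0,"tz":0,"wx":0,"wy":0,"wz":0,"gripper":1},{"tx":4.5,"ty":0,"tz":0,"wx":0,"wy":0,"wz":0,"gripper":1},{"tx":6,"ty":0,"tz":0,"wx":0,"wy":0,"wz":0,"gripper":1},{"tx":6.6,"ty":0,"tz":0,"wx":0,"wy":0,"wz":0,"gripper":1},{"tx":6.7,"ty":0,"tz":0,"wx":0,"wy":0,"wz":0,"gripper":1},{"tx":6.8,"ty":0,"tz":0,"wx":0,"wy":0,"wz":0,"gripper":1},{"tx":6.9,"ty":0,"tz":0,"wx":0,"wy":0,"wz":0,"gripper":1},{"tx":6.9,"ty":0,"tz":0,"wx":0,"wy":0,"wz":0,"gripper":1}]';python3 go.py 555.1 140.6 12.6 2.8
```

```text
time: 8.63
tool_pos: [555.8, 141.7, 13.0]
tcp_rot: [1.626, 1.569, 0.104]
contact_force: [0.8, 1.2, -0.7]
grip_width: 26.0
t 8.63 pos [555.8 141.7  13. ] width 26.0 F [ 0.8  1.2 -0.7]
cm [ 0.04 -0.07  0.11] rot [-0.    -0.    -0.002] q6 1.64
```

```bash
python3 -m creep '[{"tx":0.08,"ty":0,"tz":0.05,"wx":0,"wy":0,"wz":0,"gripper":1},{"tx":0.15,"ty":0,"tz":0.05,"wx":0,"wy":0,"wz":0,"gripper":1},{"tx":0.15,"ty":0,"tz":0.05,"wx":0,"wy":0,"wz":0,"gripper":1}]';python3 go.py 555.1 140.6 12.6 2.8
```

```text
time: 8.88
tool_pos: [555.8, 141.6, 12.6]
tcp_rot: [1.651, 1.569, 0.129]
contact_force: [-3.5, -0.5, 9.4]
grip_width: 25.5
t 8.88 pos [555.8 141.6  12.6] width 25.5 F [-3.5 -0.5  9.4]
cm [-0.   -0.08  0.09] rot [ 0.    -0.    -0.002] q6 1.64
```

```bash
python3 -m creep '[{"tx":-0.05,"ty":0,"tz":0,"wx":0,"wy":0,"wz":0,"gripper":0.1},{"tx":-0.05,"ty":0,"tz":0,"wx":0,"wy":0,"wz":0,"gripper":0.04},{"tx":-0.05,"ty":0,"tz":0,"wx":0,"wy":0,"wz":0,"gripper":0.04},{"tx":-0.05,"ty":0,"tz":0,"wx":0,"wy":0,"wz":0,"gripper":0.04},{"tx":-3,"ty":0,"tz":0,"wx":0,"wy":0,"wz":0,"gripper":0.04},{"tx":-7,"ty":0,"tz":0,"wx":0,"wy":0,"wz":0,"gripper":0.04},{"tx":-7,"ty":0,"tz":0,"wx":0,"wy":0,"wz":0,"gripper":0.04},{"tx":-7,"ty":0,"tz":0,"wx":0,"wy":0,"wz":0,"gripper":0.04}]'; python3 go.py 547.5 -214.9 80 2.8
```

```text
time: 9.55
tool_pos: [556.8, 141.6, 82.9]
tcp_rot: [1.626, 1.566, 0.104]
contact_force: [-0.5, 0.7, -0.3]
grip_width: 44.2
t 9.55 pos [556.8 141.6  82.9] width 44.2 F [-0.5  0.7 -0.3]
cm [ 0.27 -2.67 35.56] rot [-0.    -0.    -0.005] q6 1.64
```

```bash
python3 -m creep '[{"tx":0,"ty":-2.6,"tz":35.5,"wx":0,"wy":0,"wz":0,"gripper":0.04},{"tx":0,"ty":-2.6,"tz":35.5,"wx":0,"wy":0,"wz":0,"gripper":0.04},{"tx":0,"ty":-2.6,"tz":35.5,"wx":0,"wy":0,"wz":0,"gripper":0.04},{"tx":0,"ty":-2.6,"tz":35.5,"wx":0,"wy":0,"wz":0,"gripper":0.04},{"tx":0,"ty":-2.6,"tz":35.5,"wx":0,"wy":0,"wz":0,"gripper":0.04},{"tx":0,"ty":-2.6,"tz":35.5,"wx":0,"wy":0,"wz":0,"gripper":0.04},{"tx":0,"ty":-2.6,"tz":35.5,"wx":0,"wy":0,"wz":0,"gripper":0.04},{"tx":0,"ty":-2.6,"tz":35.5,"wx":0,"wy":0,"wz":0,"gripper":0.04}]' >/dev/null; python3 -m creep '[{"tx":0,"ty":0,"tz":2.2,"wx":0,"wy":0,"wz":0,"gripper":0.04},{"tx":0,"ty":0,"tz":2.2,"wx":0,"wy":0,"wz":0,"gripper":0.04},{"tx":0,"ty":0,"tz":2.2,"wx":0,"wy":0,"wz":0,"gripper":0.04},{"tx":0,"ty":0,"tz":2.2,"wx":0,"wy":0,"wz":0,"gripper":0.04}]'; python3 go.py 547.5 -214.9 5.5 2.8
```

```text
time: 10.55
tool_pos: [547.4, -212.8, 79.5]
tcp_rot: [-2.268, 1.568, 2.493]
contact_force: [-0.4, 0.0, -1.0]
grip_width: 44.3
t 10.55 pos [ 547.4 -212.8   79.5] width 44.3 F [-0.4  0.  -1. ]
cm [7.4  0.02 0.23] rot [-0.    -0.002  0.002] q6 1.02
```

```bash
python3 -m creep '[{"tx":2,"ty":0,"tz":0.2,"wx":0,"wy":0,"wz":0,"gripper":0.04},{"tx":4.5,"ty":0,"tz":0.2,"wx":0,"wy":0,"wz":0,"gripper":0.04},{"tx":6.5,"ty":0,"tz":0.2,"wx":0,"wy":0,"wz":0,"gripper":0.04},{"tx":7.4,"ty":0,"tz":0.2,"wx":0,"wy":0,"wz":0,"gripper":0.04},{"tx":7.4,"ty":0,"tz":0.2,"wx":0,"wy":0,"wz":0,"gripper":0.04},{"tx":7.4,"ty":0,"tz":0.2,"wx":0,"wy":0,"wz":0,"gripper":1},{"tx":7.4,"ty":0,"tz":0.2,"wx":0,"wy":0,"wz":0,"gripper":1},{"tx":7.4,"ty":0,"tz":0.2,"wx":0,"wy":0,"wz":0,"gripper":1}]';  python3 -m creep '[{"tx":0,"ty":0,"tz":0,"wx":0,"wy":0,"wz":0,"gripper":1},{"tx":0,"ty":0,"tz":0,"wx":0,"wy":0,"wz":0,"gripper":1},{"tx":0,"ty":0,"tz":0,"wx":0,"wy":0,"wz":0,"gripper":1}]'; python3 go.py 547.5 -214.9 80 2.8
```

```text
time: 11.22
tool_pos: [549.2, -215.9, 8.1]
tcp_rot: [1.049, 1.568, -0.472]
contact_force: [0.7, 0.4, -0.7]
grip_width: 28.3
time: 11.47
tool_pos: [549.1, -215.9, 8.1]
tcp_rot: [1.201, 1.568, -0.321]
contact_force: [0.2, 1.8, 6.6]
grip_width: 25.4
t 11.47 pos [ 549.1 -215.9    8.1] width 25.4 F [0.2 1.8 6.6]
cm [-7.19 -0.14 -0.11] rot [-0.     0.001 -0.002] q6 1.02
```

```bash
python3 -m creep '[{"tx":-2,"ty":0,"tz":0,"wx":0,"wy":0,"wz":0,"gripper":1},{"tx":-5,"ty":0,"tz":0,"wx":0,"wy":0,"wz":0,"gripper":1},{"tx":-7.5,"ty":0,"tz":-1,"wx":0,"wy":0,"wz":0,"gripper":1},{"tx":-7.5,"ty":0,"tz":-5,"wx":0.1,"wy":0,"wz":0,"gripper":1},{"tx":-7.5,"ty":0,"tz":-9,"wx":0.1,"wy":0,"wz":0,"gripper":1},{"tx":-7.5,"ty":0,"tz":-13,"wx":0.1,"wy":0,"wz":0,"gripper":1},{"tx":-7.5,"ty":0,"tz":-17,"wx":0.1,"wy":0,"wz":0,"gripper":1},{"tx":-7.5,"ty":0,"tz":-21,"wx":0.1,"wy":0,"wz":0,"gripper":1}]';python3 go.py 525.5 318.5 80 -3.4
```

```text
time: 12.13
tool_pos: [537.5, -4.6, 82.0]
tcp_rot: [1.232, 1.57, -0.391]
contact_force: [1.7, -0.2, -0.9]
grip_width: 25.7
t 12.13 pos [537.5  -4.6  82. ] width 25.7 F [ 1.7 -0.2 -0.9]
cm [  0.2   -2.88 -32.2 ] rot [ 0.007  0.    -0.   ] q6 1.47
```

```bash
python3 -m creep '[{"tx":0,"ty":-2.8,"tz":-32,"wx":0.007,"wy":0,"wz":0,"gripper":1},{"tx":0,"ty":-2.8,"tz":-32,"wx":0.007,"wy":0,"wz":0,"gripper":1},{"tx":0,"ty":-2.8,"tz":-32,"wx":0.007,"wy":0,"wz":0,"gripper":1},{"tx":0,"ty":-2.8,"tz":-32,"wx":0.007,"wy":0,"wz":0,"gripper":1},{"tx":0,"ty":-2.8,"tz":-32,"wx":0.007,"wy":0,"wz":0,"gripper":1},{"tx":0,"ty":-2.8,"tz":-32,"wx":0.007,"wy":0,"wz":0,"gripper":1},{"tx":0,"ty":-2.8,"tz":-32,"wx":0.007,"wy":0,"wz":0,"gripper":1},{"tx":0,"ty":-2.8,"tz":-32,"wx":0.007,"wy":0,"wz":0,"gripper":1}]' >/dev/null;python3 -m creep '[{"tx":0,"ty":0,"tz":0,"wx":0,"wy":0,"wz":0,"gripper":1},{"tx":0,"ty":0,"tz":0,"wx":0,"wy":0,"wz":0,"gripper":1},{"tx":0,"ty":0,"tz":0,"wx":0,"wy":0,"wz":0,"gripper":1}]';python3 go.py 525.5 318.5 13.1 -3.4
```

```text
time: 13.05
tool_pos: [526.2, 314.2, 81.5]
tcp_rot: [-0.529, 1.57, -2.158]
contact_force: [0.7, -0.0, -0.9]
grip_width: 25.5
t 13.05 pos [526.2 314.2  81.5] width 25.5 F [ 0.7 -0.  -0.9]
cm [ 6.84 -0.09 -0.44] rot [0.001 0.001 0.001] q6 2.04
```

```bash
python3 -m creep '[{"tx":2,"ty":-0.1,"tz":-0.37,"wx":0,"wy":0,"wz":0,"gripper":1},{"tx":4.5,"ty":-0.1,"tz":-0.37,"wx":0,"wy":0,"wz":0,"gripper":1},{"tx":6,"ty":-0.1,"tz":-0.37,"wx":0,"wy":0,"wz":0,"gripper":1},{"tx":6.6,"ty":-0.1,"tz":-0.37,"wx":0,"wy":0,"wz":0,"gripper":1},{"tx":6.8,"ty":-0.1,"tz":-0.37,"wx":0,"wy":0,"wz":0,"gripper":1},{"tx":6.9,"ty":-0.1,"tz":-0.37,"wx":0,"wy":0,"wz":0,"gripper":1},{"tx":7,"ty":-0.1,"tz":-0.37,"wx":0,"wy":0,"wz":0,"gripper":1},{"tx":7,"ty":-0.1,"tz":-0.37,"wx":0,"wy":0,"wz":0,"gripper":1}]';python3 go.py 525.5 318.5 13.1 -3.4
```

```text
time: 13.72
tool_pos: [526.5, 318.2, 13.0]
tcp_rot: [1.8, 1.569, 0.17]
contact_force: [-0.1, -1.3, 2.3]
grip_width: 25.6
t 13.72 pos [526.5 318.2  13. ] width 25.6 F [-0.1 -1.3  2.3]
cm [-0.01 -0.1  -0.02] rot [ 0.    -0.    -0.002] q6 2.05
```

```bash
python3 -m creep '[{"tx":0.06,"ty":-0.05,"tz":0,"wx":0,"wy":0,"wz":0,"gripper":1},{"tx":0.06,"ty":-0.05,"tz":0,"wx":0,"wy":0,"wz":0,"gripper":1}]';python3 -m creep '[{"tx":0,"ty":0,"tz":0,"wx":0,"wy":0,"wz":0,"gripper":0.1},{"tx":-0.05,"ty":0,"tz":0,"wx":0,"wy":0,"wz":0,"gripper":0.04},{"tx":-0.05,"ty":0,"tz":0,"wx":0,"wy":0,"wz":0,"gripper":0.04},{"tx":-0.05,"ty":0,"tz":0,"wx":0,"wy":0,"wz":0,"gripper":0.04},{"tx":-3,"ty":0,"tz":0,"wx":0,"wy":0,"wz":0,"gripper":0.04},{"tx":-7,"ty":0,"tz":0,"wx":0,"wy":0,"wz":0,"gripper":0.04},{"tx":-7,"ty":0,"tz":0,"wx":0,"wy":0,"wz":0,"gripper":0.04},{"tx":-7,"ty":0,"tz":0,"wx":0,"wy":0,"wz":0,"gripper":0.04}]'; python3 go.py 512.8 -297.6 80 -6.4
```

```text
time: 13.88
tool_pos: [526.5, 318.3, 13.0]
tcp_rot: [1.693, 1.567, 0.064]
contact_force: [0.2, -4.3, 7.0]
grip_width: 25.4
time: 14.55
tool_pos: [526.7, 319.6, 83.8]
tcp_rot: [2.059, 1.565, 0.43]
contact_force: [0.4, -0.1, -1.0]
grip_width: 44.0
t 14.55 pos [526.7 319.6  83.8] width 44.0 F [ 0.4 -0.1 -1. ]
cm [ 0.22  2.19 61.7 ] rot [ 0.054 -0.003 -0.005] q6 2.05
```

```bash
python3 -m creep '[{"tx":0,"ty":0.3,"tz":4,"wx":0.054,"wy":0,"wz":0,"gripper":0.04},{"tx":0,"ty":0.6,"tz":8,"wx":0.054,"wy":0,"wz":0,"gripper":0.04},{"tx":0,"ty":0.8,"tz":12,"wx":0.054,"wy":0,"wz":0,"gripper":0.04},{"tx":0,"ty":1.1,"tz":16,"wx":0.054,"wy":0,"wz":0,"gripper":0.04},{"tx":0,"ty":1.1,"tz":20,"wx":0.054,"wy":0,"wz":0,"gripper":0.04},{"tx":0,"ty":1.1,"tz":24,"wx":0.054,"wy":0,"wz":0,"gripper":0.04},{"tx":0,"ty":1.1,"tz":28,"wx":0.054,"wy":0,"wz":0,"gripper":0.04},{"tx":0,"ty":1.1,"tz":28,"wx":0.054,"wy":0,"wz":0,"gripper":0.04}]' ; python3 go.py 512.8 -297.6 80 -6.4
```

```text
time: 15.22
tool_pos: [518.9, 32.6, 80.0]
tcp_rot: [-0.841, 1.568, -2.529]
contact_force: [0.2, 0.9, -0.9]
grip_width: 43.9
t 15.22 pos [518.9  32.6  80. ] width 43.9 F [ 0.2  0.9 -0.9]
cm [ 0.06  3.28 32.86] rot [-0.006  0.002  0.002] q6 1.61
```

```bash
python3 -m creep '[{"tx":0,"ty":3.2,"tz":33,"wx":-0.006,"wy":0,"wz":0,"gripper":0.04},{"tx":0,"ty":3.2,"tz":33,"wx":-0.006,"wy":0,"wz":0,"gripper":0.04},{"tx":0,"ty":3.2,"tz":33,"wx":-0.006,"wy":0,"wz":0,"gripper":0.04},{"tx":0,"ty":3.2,"tz":33,"wx":-0.006,"wy":0,"wz":0,"gripper":0.04},{"tx":0,"ty":3.2,"tz":33,"wx":-0.006,"wy":0,"wz":0,"gripper":0.04},{"tx":0,"ty":3.2,"tz":33,"wx":-0.006,"wy":0,"wz":0,"gripper":0.04},{"tx":0,"ty":3.2,"tz":33,"wx":-0.006,"wy":0,"wz":0,"gripper":0.04},{"tx":0,"ty":3.2,"tz":33,"wx":-0.006,"wy":0,"wz":0,"gripper":0.04}]' ;python3 -m creep '[{"tx":0,"ty":0,"tz":0,"wx":0,"wy":0,"wz":0,"gripper":0.04},{"tx":0,"ty":0,"tz":0,"wx":0,"wy":0,"wz":0,"gripper":0.04},{"tx":0,"ty":0,"tz":0,"wx":0,"wy":0,"wz":0,"gripper":0.04}]'; python3 go.py 512.8 -297.6 5.5 -6.4
```

```text
time: 15.88
tool_pos: [514.0, -294.4, 80.0]
tcp_rot: [-2.231, 1.569, 2.375]
contact_force: [0.9, -0.1, -0.4]
grip_width: 44.1
time: 16.13
tool_pos: [514.1, -291.9, 79.9]
tcp_rot: [-2.28, 1.568, 2.325]
contact_force: [0.4, -0.0, -0.2]
grip_width: 44.1
t 16.13 pos [ 514.1 -291.9   79.9] width 44.1 F [ 0.4 -0.  -0.2]
cm [ 7.44 -0.06  0.6 ] rot [ 0.005 -0.002  0.002] q6 1.03
```

```bash
python3 - <<'E'
from plant import *
import cv2
c=capture('wrist');cv2.imwrite('pics/w4.png',c['frame'][:,:,::-1])
E
```

```text
(no output)
```

View pics/w4.png

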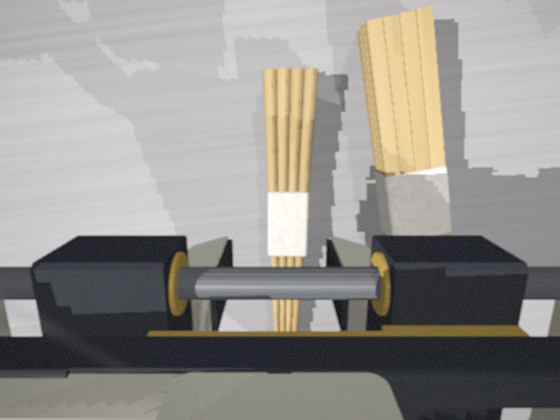

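The band (column 288) is slightly right of the finger centre (280). That agrees with the 6 mm correction, and the blanks clear the right finger.

```bash
python3 -m creep '[{"tx":2,"ty":-0.05,"tz":0.55,"wx":0.005,"wy":0,"wz":0,"gripper":0.04},{"tx":4.5,"ty":-0.05,"tz":0.55,"wx":0.005,"wy":0,"wz":0,"gripper":0.04},{"tx":6.5,"ty":-0.05,"tz":0.55,"wx":0.005,"wy":0,"wz":0,"gripper":0.04},{"tx":7.4,"ty":-0.05,"tz":0.55,"wx":0.005,"wy":0,"wz":0,"gripper":0.04},{"tx":7.4,"ty":-0.05,"tz":0.55,"wx":0.005,"wy":0,"wz":0,"gripper":0.04},{"tx":7.4,"ty":-0.05,"tz":0.55,"wx":0.005,"wy":0,"wz":0,"gripper":1},{"tx":7.4,"ty":-0.05,"tz":0.55,"wx":0.005,"wy":0,"wz":0,"gripper":1},{"tx":7.4,"ty":-0.05,"tz":0.55,"wx":0.005,"wy":0,"wz":0,"gripper":1}]';  python3 -m creep '[{"tx":0,"ty":0,"tz":0,"wx":0,"wy":0,"wz":0,"gripper":1},{"tx":0,"ty":0,"tz":0,"wx":0,"wy":0,"wz":0,"gripper":1},{"tx":0,"ty":0,"tz":0,"wx":0,"wy":0,"wz":0,"gripper":1}]'; python3 go.py 531.9 47.4 80 0.1
```

```text
time: 16.85
tool_pos: [514.5, -298.6, 8.6]
tcp_rot: [1.05, 1.568, -0.632]
contact_force: [-0.3, -0.8, 0.0]
grip_width: 28.3
time: 17.1
tool_pos: [514.4, -298.7, 8.5]
tcp_rot: [1.199, 1.568, -0.483]
contact_force: [0.1, 2.0, 6.4]
grip_width: 25.4
t 17.1 pos [ 514.4 -298.7    8.5] width 25.4 F [0.1 2.  6.4]
cm [ -7.18  -2.09 -34.58] rot [-0.113  0.001 -0.002] q6 1.03
```

```bash
python3 -m creep '[{"tx":-2,"ty":0,"tz":0,"wx":0,"wy":0,"wz":0,"gripper":1},{"tx":-5,"ty":0,"tz":0,"wx":0,"wy":0,"wz":0,"gripper":1},{"tx":-7.5,"ty":0,"tz":-1,"wx":0,"wy":0,"wz":0,"gripper":1},{"tx":-7.5,"ty":-0.3,"tz":-5,"wx":-0.05,"wy":0,"wz":0,"gripper":1},{"tx":-7.5,"ty":-0.6,"tz":-9,"wx":-0.113,"wy":0,"wz":0,"gripper":1},{"tx":-7.5,"ty":-0.8,"tz":-13,"wx":-0.113,"wy":0,"wz":0,"gripper":1},{"tx":-7.5,"ty":-1,"tz":-17,"wx":-0.113,"wy":0,"wz":0,"gripper":1},{"tx":-7.5,"ty":-1.2,"tz":-21,"wx":-0.113,"wy":0,"wz":0,"gripper":1}]';python3 -m creep '[{"tx":0,"ty":0,"tz":-4,"wx":0,"wy":0,"wz":0,"gripper":1},{"tx":0,"ty":0,"tz":-8,"wx":0,"wy":0,"wz":0,"gripper":1},{"tx":0,"ty":0,"tz":-12,"wx":0,"wy":0,"wz":0,"gripper":1},{"tx":0,"ty":0,"tz":-13,"wx":0,"wy":0,"wz":0,"gripper":1},{"tx":0,"ty":0,"tz":-13,"wx":0,"wy":0,"wz":0,"gripper":1},{"tx":0,"ty":0,"tz":-13,"wx":0,"wy":0,"wz":0,"gripper":1},{"tx":0,"ty":0,"tz":-13,"wx":0,"wy":0,"wz":0,"gripper":1}]';python3 go.py 531.9 47.4 13.5 0.1
```

```text
time: 17.77
tool_pos: [524.7, -86.8, 82.5]
tcp_rot: [1.143, 1.57, -0.426]
contact_force: [0.6, 0.6, -0.7]
grip_width: 25.9
time: 18.35
tool_pos: [524.9, 40.5, 82.2]
tcp_rot: [0.565, 1.57, -1.005]
contact_force: [0.3, -0.7, -1.3]
grip_width: 25.2
t 18.35 pos [524.9  40.5  82.2] width 25.2 F [ 0.3 -0.7 -1.3]
cm [ 6.87  0.7  -0.69] rot [-0.001  0.    -0.   ] q6 1.5
```

```bash
python3 -m creep '[{"tx":2,"ty":0.65,"tz":-0.65,"wx":0,"wy":0,"wz":0,"gripper":1},{"tx":4.5,"ty":0.65,"tz":-0.65,"wx":0,"wy":0,"wz":0,"gripper":1},{"tx":6,"ty":0.65,"tz":-0.65,"wx":0,"wy":0,"wz":0,"gripper":1},{"tx":6.6,"ty":0.65,"tz":-0.65,"wx":0,"wy":0,"wz":0,"gripper":1},{"tx":6.8,"ty":0.65,"tz":-0.65,"wx":0,"wy":0,"wz":0,"gripper":1},{"tx":6.9,"ty":0.65,"tz":-0.65,"wx":0,"wy":0,"wz":0,"gripper":1},{"tx":7,"ty":0.65,"tz":-0.65,"wx":0,"wy":0,"wz":0,"gripper":1},{"tx":7,"ty":0.65,"tz":-0.65,"wx":0,"wy":0,"wz":0,"gripper":1}]';python3 go.py 531.9 47.4 13.5 0.1
```

```text
time: 19.02
tool_pos: [531.6, 47.1, 13.5]
tcp_rot: [1.186, 1.57, -0.384]
contact_force: [-2.7, -0.3, 3.6]
grip_width: 25.6
t 19.02 pos [531.6  47.1  13.5] width 25.6 F [-2.7 -0.3  3.6]
cm [-0.    0.03 -0.03] rot [-0.001  0.    -0.001] q6 1.52
```

```bash
python3 -m creep '[{"tx":0.05,"ty":0,"tz":0,"wx":0,"wy":0,"wz":0,"gripper":1},{"tx":0.05,"ty":0,"tz":0,"wx":0,"wy":0,"wz":0,"gripper":1}]';python3 -m creep '[{"tx":0,"ty":0,"tz":0,"wx":0,"wy":0,"wz":0,"gripper":0.1},{"tx":-0.05,"ty":0,"tz":0,"wx":0,"wy":0,"wz":0,"gripper":0.04},{"tx":-0.05,"ty":0,"tz":0,"wx":0,"wy":0,"wz":0,"gripper":0.04},{"tx":-0.05,"ty":0,"tz":0,"wx":0,"wy":0,"wz":0,"gripper":0.04},{"tx":-3,"ty":0,"tz":0,"wx":0,"wy":0,"wz":0,"gripper":0.04},{"tx":-7,"ty":0,"tz":0,"wx":0,"wy":0,"wz":0,"gripper":0.04},{"tx":-11,"ty":0,"tz":0,"wx":0,"wy":0,"wz":0,"gripper":0.04},{"tx":-14,"ty":0,"tz":0,"wx":0,"wy":0,"wz":0,"gripper":0.04}]'; python3 -m creep '[{"tx":-2,"ty":-4,"tz":4,"wx":0,"wy":0,"wz":0,"gripper":0.04},{"tx":-4,"ty":-8,"tz":8,"wx":0,"wy":0,"wz":0,"gripper":0.04},{"tx":-4,"ty":-10,"tz":14,"wx":0,"wy":0,"wz":0,"gripper":0.04},{"tx":-4,"ty":-10,"tz":14,"wx":0,"wy":0,"wz":0,"gripper":0.04},{"tx":-4,"ty":-10,"tz":14,"wx":0,"wy":0,"wz":0,"gripper":0.04},{"tx":-4,"ty":-10,"tz":14,"wx":0,"wy":0,"wz":0,"gripper":0.04}]'
python3 - <<'E'
from plant import *
from h import *
c=capture('scene');cv2.imwrite('pics/s5.png',c['frame'][:,:,::-1]);pickle.dump(c,open('s5.pkl','wb'))
X=cloud(c);im=rect(c,370,700,-430,-20,10,1.7)
cv2.imwrite('pics/r5.png',rect(c,370,700,0,370,15,2)[:,:,::-1])
hsv=cv2.cvtColor(c['frame'],cv2.COLOR_RGB2HSV).astype(int)
# bands in trays
m=((hsv[...,1]<50)&(hsv[...,2]>150)&(X[...,2]>18)&(X[...,2]<32)&(X[...,1]>0)&(X[...,1]<360)&(X[...,0]>480)&(X[...,0]<620)).astype(np.uint8)
n,l,st,ce=cv2.connectedComponentsWithStats(m)
for i in range(1,n):
    if st[i,4]>20:
        P=X[l==i];print(st[i,4],((P.min(0)+P.max(0))/2).round(1),np.ptp(P,0).round(0),np.median(P[:,2]).round(1))
import meas;meas.bundles(c,(330,720,-430,-330))
E
```

```text
time: 19.18
tool_pos: [531.7, 47.1, 13.5]
tcp_rot: [1.191, 1.569, -0.379]
contact_force: [-4.4, -2.3, 9.7]
grip_width: 25.2
time: 19.85
tool_pos: [531.9, 48.1, 154.6]
tcp_rot: [1.536, 1.568, -0.033]
contact_force: [1.4, 0.6, -0.5]
grip_width: 44.2
time: 20.35
tool_pos: [430.6, -94.5, 192.4]
tcp_rot: [0.813, 1.569, -0.76]
contact_force: [-0.2, 0.2, 0.2]
grip_width: 44.1
147 [526.7  45.6  23.1] [51. 25. 10.] 23.0
150 [520.7 316.3  22.7] [50. 27.  9.] 22.9
158 [536.2 228.3  23.1] [51. 26. 10.] 23.0
149 [550.8 139.4  22.9] [50. 28.  9.] 22.9
comp [ 146  174   26   69 1103] rect ctr [ 518.7 -379.1] [224.  38.] yaw(deg) 4.9 len 224.0
   widths [36.0, 36.0, 37.0, 39.0, 38.0, 37.0, 37.0, 36.0] z [27.0, 28.0, 27.0, 28.0, 28.0, 28.0, 27.0, 27.0] band 220 [ 514.9 -379.6   19.1] [ 517.3 -376.9   25.5]
```

View pics/s5.png

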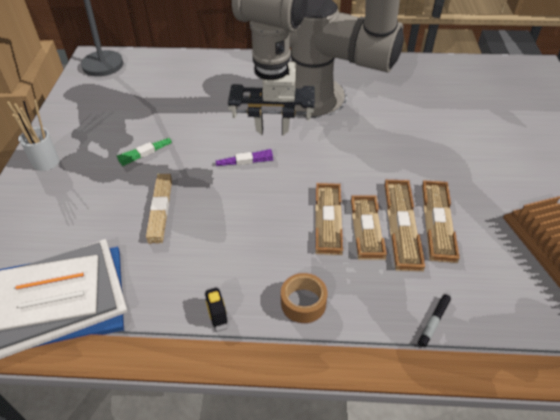

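View pics/r5.png

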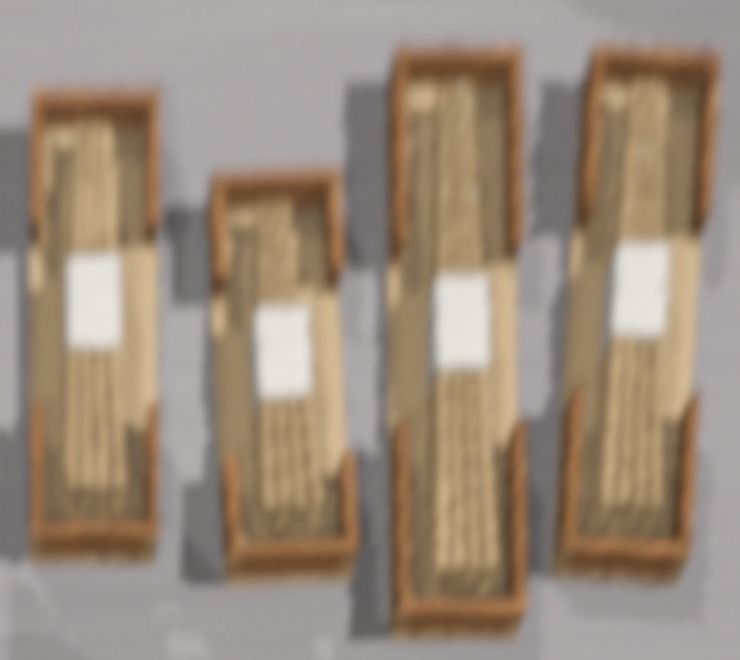

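All four bundles lie flat in their trays. The band heights are about 23 mm, against 17.8 mm on the bench plus the 5 mm floor, which agrees. The blanks (160,207) and tape (304,298) haven't moved. Handing in.

```bash
python3 - <<'E'
from plant import *
print(close_job())
E
```

```text
the job is handed in; nothing more can be done
None
```

I put the four tapered bundles away in the trays cut to their lengths (160, 190, 220 and 250 mm) and handed the job in at about 20.4 s of the 104 s allowed. Each bundle was gripped across its paper band and lowered until the wrist showed light contact, 3.7 to 9.7 N, before release.

**Last checks:** In the final picture all four bundles lie flat inside their trays. Their band centres are within about 4 mm of the tray centres. The bands sit 5 mm higher than they did on the bench, which matches the tray floor. The blanks measured within about 1 mm of their starting place. I checked the tape roll by eye only, and it looks unmoved.

**Disagreements:**
- At each grasp the measured tool height was about 2–3 mm above what I commanded. I set the placing heights from the measured values and the contact force instead.
- The first move command was refused because a row has to give every field. Nothing moved.

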